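Refit the hex knob on a board vise and clamp the board

ROBOT

A 6-joint arm with a two-finger parallel gripper is mounted at the origin on a cart in front of the work surface, level with it; the furniture and walls round the work are solid. World frame = base frame: x ahead of the robot, y to its left, z up, the work surface at z = 0. Lengths are in mm, angles in degrees, forces in N, time in s.
With the tool pointing down it reaches from about 350 to 850 mm from the base axis. Payload 8.1 kg.
Tool frame: the origin (TCP) lies midway between the tips of the shut fingers; the grasp point (between the pads) lies 19 mm behind it; z points along the fingers, y is the line along which they close (so a half turn about z gives the same grasp; the last joint's range is limited). The gripper opens to 85 mm and grips with 20 to 120 N. Pads are 22 mm wide; open, the fingers measure 114 mm over their backs; the gripper's body (76 mm by 85 mm) begins 54 mm behind the grasp point. The pads swing forward as they close: fully open they stand 13 mm farther back than shut.
Start: joints at [64.607, 7.471, 85.268, -0, 87.261, -4.893], TCP at [210.108, 562.014, 231.292] pointing down, gripper open.
Joint ranges: [-169.43, 169.43], [-51.17, 129.36], [1.28, 143.12], [-76.62, 256.62], [0, 156.53], [-152.29, 152.29]. Speed limits (degrees/s): [136.94, 136.94, 159.86, 180, 180, 180].

INTERFACE

Orientations are given as [roll, pitch, yaw] about the fixed x, y, z axes, in that order (R = Rz(yaw) Ry(pitch) Rx(roll)).
In Python, from bench import sense, snapshot, order, finder gives the robot as it stands.
- The arm moves only by the tool send_rows, never from a script. Its argument "steps" is a list of rows, each a list of 2 entries, a list of its own where there are three numbers: the shift along the world's x, y, z in units of 30 mm (1.0 is 30 mm), then the turn, a rotation vector about the world's x, y, z in rad. In form: [[[dx, dy, dz], [wx, wy, wz]], ...]. A call has 1 to 10 rows; each row is the pose to reach, as a shift and turn from the pose commanded when the call began; what a row does not reach only later rows make up. A row lasts 1/8 s, in which the tool goes at most 62.5 mm and 10.7 degrees, less where a joint would pass 70% of its speed; a pose out of reach is approached as far as the arm can. A call with a gripper value outside its range is refused whole. "fingers" is the closure, from 0 (fully open) to 1 (shut), set as the call begins (left out, the last holds). The fingers move at their own pace and stop on an object; "squeeze" is the grip in N (left out, the last holds). Time passes only in rows, so rows that repeat a pose let the fingers close. It gives the time, the measured TCP pose, the force, the opening and the grip force at its end, in the units of the state.
- sense(): the state, without advancing time (a new reading comes with each control period).
- snapshot(name): name is "scene" or "top" or "wrist"; returns a dict with "img" (400x640x3 uint8, red, green, blue), "K" (3x3 intrinsics, pixels), "pose" (4x4, takes a point from camera to world coordinates). Camera axes: x right, y up, looking along -z (the intrinsics and any distortion apply to the point x, -y, -z); pixel columns grow to the right and rows downward; lengths in mm; the calibration is good to about 2 mm. The wrist camera is an equidistant fisheye: a pixel r from the principal point sees the ray r / f radians off the axis. A picture is of the moment at which its call begins. There is no depth.
- order.hand_in(): hands the job in; it is judged then, once.
Trained networks look in the newest picture that a camera, given by its name, has taken for a name from the list of things; names that differ only in an ending like _2 or _b are one class to them, and where a whole thing is asked for, a point or a joint stands for the part that bears it (a point fixed in the world has none). Each returns a list of dicts, best first, with "confidence" (0 to 1); they miss things now and then, are a little off and sometimes report something else, mostly with a low value. They report only what shows in the picture. A call takes as long as a camera call. They do not tell look-alikes from the thing itself.
- finder.find_in(label, camera): "box" ([left, top, width, height] as shares, 0 to 1, of the picture: columns of its width, rows of its height, round what is visible of it).
- finder.trace(label, camera): "mask" (400x640 bool, what is visible of it) and "box" ([left, top, width, height] as shares, 0 to 1, of the picture: columns of its width, rows of its height, round what is visible of it).
- finder.pinpoint(label, camera): "at" ([column, row] as shares, 0 to 1, of the picture: columns of its width, rows of its height: a listed point, or the origin of a listed thing).
The state is a dict: "time": time; "joint_pos": joint angles; "qd": joint speeds; "joint_efforts": joint torques, N m; "tool_pos": TCP position; "tcp_rot": TCP orientation; "ft_force": force on the tool from outside, world axes, zero at the start; "wrist_torque": the same for the moment, N m; "finger_gap": finger opening in mm; "grip_force": force on a finger pad.
Only numpy, scipy, OpenCV 4.12 (cv2) and the standard library are available. Lean on these libraries where they do the work, as an engineer would, in place of code of your own. Each camera call takes 0.05 s, during which the arm holds its last target. There are 200 camera calls.

TASK

Fit the loose black hex knob onto the hex spindle of the small blue board vise, pressing and turning it little by little until it drops fully home onto the collar. Then turn the knob clockwise until the sliding jaw firmly grips the circuit board that lies between the jaws, and let go, leaving the knob on the spindle and the board held. Leave the battery, the flux tin and the screwdriver where they are.

Things in the scene. Friction and masses are not known exactly. Their poses are not given: they have to be found in the camera images.
- knob: Loose black hex knob, orange disc on top, 38 mm across its outer flats, 40.5 mm tall, 70 g, standing on the bench. Origin: centre of its underside, z up. x is square to one pair of outer flats (others every 60 degrees): close the fingers along x, or 60 or 120 degrees from it. Below is a blind hex socket, 21.4 mm across flats, 18 mm deep, its flats parallel to the outer ones.
- vise: Board vise, grey foot 76 x 220 x 12 mm, fixed to the bench. Origin: centre of the foot's underside, z up, y along its length from the pinion housing (blue block with the spindle at y = -75 mm, 52 x 50 mm, top 40 mm high) to the fixed jaw (+y end, rubber face at y = +90 mm, top 58 mm high).
- spindle_foot (a point): Centre of the top face of the spindle's round steel collar (42 mm across, 44 mm above the bench): the knob's underside rests here when fully home. Its axes are those of the vise and do not turn with the spindle. Turning the spindle clockwise from above closes the jaw by 6 mm per radian; it stays where it is left.
- spindle_top (a point): Tip of the spindle, 16 mm above spindle_foot: an upright steel hexagon, 20 mm across flats, with a short conical tip. Its angle differs each time and is not given (look or feel; it repeats every 60 degrees). It is stiff (0.15 N m): a knob pressed and turned on top of it with under 10 N hardly turns it.
- jaw: The sliding blue jaw, driven by the spindle through a rack; top 58 mm high. Axes as the vise; it slides along the vise's +y to close. From the start it takes 0.6 to 1.7 rad of spindle until the board is gripped; then the turn stiffens sharply, and 0.2 N m more than before is a firm grip.
- jaw_face (a point): Centre of the sliding jaw's rubber face, 49 mm above the bench. The board is gripped when this face lies 40 mm from the fixed jaw's face, that is, at y = +50 mm in the vise's frame.
- board: Small dark circuit board with a blue component, 20 x 40 x 13 mm, 12 g, lying loose on a narrow ledge 43 mm above the bench between the jaws, its 40 mm length along the vise's y, its far end within 1 mm of the fixed jaw. Origin: centre of its underside.
- cell: Bystander: black block battery with orange end, 52 x 27 x 18 mm, lying on the bench. Origin: middle of its underside.
- flux_tin: Bystander: round tin, yellow lid and blue base, 63 mm across, 28 mm tall. Origin: middle of its underside.
- driver: Bystander: blue-handled screwdriver, 160 mm long, 25 mm high, lying along its own y axis, handle at +y. Origin: middle of its length, at the bench.
Not all that is in view belongs to the job. Leave any green or purple look-alike of the board alone.

How it is judged:
By the outcome, as a careful person would: the job done as asked, in the order asked, and still so for the second after the job is handed in, with the robot touching nothing.
It also fails if it takes over 64 s, if anything falls off the work surface, if the arm or the gripper's body presses on something with over 40 N, if the wrist force passes 120 N, or if a joint passes its speed limit or range.

## Working session

There is one attempt and no reset: what is moved stays moved. The work goes in short steps, Python scripts to look and compute and a tool call to move; the robot and the scene stay as the last step left them, time stands still between calls to the robot, and variables do not carry over. Pictures are saved under pics/ and viewed, at most 10 in all, crops included, and the job is handed in when it is done.

Besides the shell and the picture viewer there is one more tool, called after "Request:" by a JSON object that holds its "method" and its "body", one argument or row to a line. send_rows: Moves the arm, as the interface text tells. Its arguments: {"type":"object","properties":{"steps":{"type":"array"},"fingers":{"type":"number"},"squeeze":{"type":"number"}},"required":["steps"]}

```bash
mkdir -p pics; cat > h.py <<'E'
import numpy as np, cv2
from bench import sense, snapshot, order, finder
def ray(s,u,v,fish=False):
    K=s["K"];P=np.array(s["pose"]);x=(u-K[0][2])/K[0][0];y=(v-K[1][2])/K[1][1]
    if fish:
        r=np.hypot(x,y);k=np.sin(r)/r if r>1e-9 else 1;d=np.array([x*k,-y*k,-np.cos(r)])
    else: d=np.array([x,-y,-1.])
    return P[:3,3],P[:3,:3]@d
def hit(s,u,v,z,fish=False):
    o,d=ray(s,u,v,fish);return o+d*(z-o[2])/d[2]
def proj(s,p,fish=False):
    P=np.array(s["pose"]);c=P[:3,:3].T@(np.array(p)-P[:3,3]);x,y,z=c[0],-c[1],-c[2]
    if fish:
        r=np.hypot(x,y);t=np.arctan2(r,z);x,y=(x/r*t,y/r*t)
    else:x,y=x/z,y/z
    K=s["K"];return np.array([K[0][0]*x+K[0][2],K[1][1]*y+K[1][2]])
def save(n,img,crop=None,sc=1):
    if crop: a,b,c,d=crop;img=img[b:d,a:c]
    img=cv2.resize(np.ascontiguousarray(img),None,fx=sc,fy=sc,interpolation=cv2.INTER_CUBIC)
    cv2.imwrite("pics/"+n+".png",img[:,:,::-1])
E
python3 - <<'E'
from h import *
np.set_printoptions(precision=1,suppress=True)
Z=dict(knob=0,vise=0,spindle_foot=44,spindle_top=60,jaw_face=49,board=43,cell=0,flux_tin=0,driver=0)
S={}
for c in ["top","scene","wrist"]:
    s=snapshot(c);save(c+"0",s["img"]);f=c=="wrist"
    print(c,np.array(s["pose"])[:3,3],s["K"][0][0])
    for n,z in Z.items():
        for r in finder.pinpoint(n,c)[:2]:
            u,v=r["at"][0]*640,r["at"][1]*400
            print(n,round(r["confidence"],2),np.array([u,v]),hit(s,u,v,z,f)[:2])
st=sense();print(st)
E
```

```text
top [427.7  29.  903.5] 375.56559015744966
knob 0.8 [213.5 192.9] [521.9 305.6]
vise 0.87 [355.4 209. ] [491.1 -38.6]
vise 0.68 [448.8 219.1] [ 472.2 -263.2]
spindle_foot 0.6 [382.8 211.7] [483.4 -98.1]
spindle_top 0.75 [383.4 212.1] [481.4 -97.1]
jaw_face 0.5 [330.6 202.6] [500.9  21.9]
board 0.58 [319.6 203.1] [499.6  47.1]
board 0.48 [269.9 236.4] [420.9 158.4]
cell 0.59 [451.5 218.3] [ 474.2 -269.7]
flux_tin 0.67 [252.9 150.4] [628.9 214.7]
flux_tin 0.47 [350.5 207.3] [495.  -26.8]
driver 0.75 [338.7 263.8] [359.9  -1. ]
scene [ 133.7 -320.8  715.9] 364.09391292950437
knob 0.86 [247.4 151.7] [511.9 299.1]
vise 0.73 [328.9 226. ] [485.9 -24.1]
spindle_foot 0.83 [359.3 237.9] [ 486.3 -110. ]
spindle_top 0.89 [356.8 233.6] [ 482.5 -104.5]
jaw_face 0.87 [318.7 199. ] [500.2  21.7]
board 0.66 [255.3 197.4] [406.3 135.2]
board 0.48 [278.9 179.6] [480.5 134.7]
cell 0.91 [415.  297.9] [ 477.3 -268.8]
flux_tin 0.65 [303.3 141.2] [645.3 216.8]
driver 0.7 [283.8 254.9] [362.3  -2.2]
driver 0.64 [331.4 226. ] [489.9 -28.4]
wrist [142.8 586.1 374.9] 309.70691628693146
board 0.65 [179.6 381.3] [450.5 211.3]
board 0.6 [155.6 355.3] [385.  204.7]
cell 0.39 [ 66. 382.] [ 476.8 -267.8]
driver 0.61 [ 88.5 336.3] [347.1   0.2]
{'time': 1.5, 'joint_pos': array([64.6,  7.5, 85.3, -0. , 87.3, -4.9]), 'qd': array([ 0.1, -0. , -0. ,  0. , -0. ,  0. ]), 'joint_efforts': array([ -0. , -56.9, -50.1,  -0. ,   0. ,   0. ]), 'tool_pos': array([210.1, 562. , 231.3]), 'tcp_rot': array([180. ,   0. , 159.5]), 'ft_force': array([-0.1,  0.3,  0.3]), 'wrist_torque': array([ 0.,  0., -0.]), 'grip_force': 0.0, 'finger_gap': 85.51284094665878}
```

View pics/top0.png

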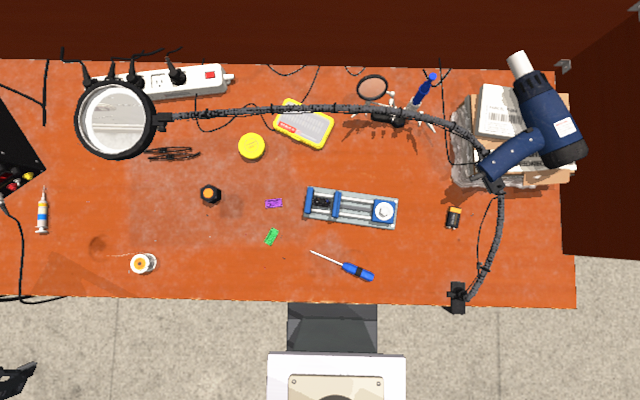

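View pics/scene0.png

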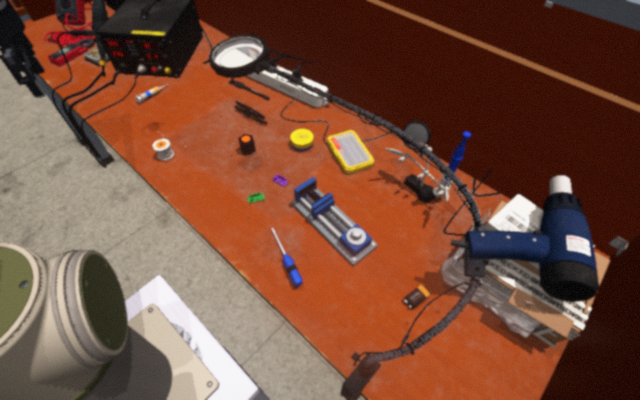

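Request:
{"method": "send_rows", "body": {
  "steps": [
    [[11,-8.9,-2.7],[0,0,0]],
    [[11,-8.9,-2.7],[0,0,0]],
    [[11,-8.9,-2.7],[0,0,0]],
    [[11,-8.9,-2.7],[0,0,0]],
    [[11,-8.9,-2.7],[0,0,0]],
    [[11,-8.9,-2.7],[0,0,0]],
    [[11,-8.9,-2.7],[0,0,0]],
    [[11,-8.9,-2.7],[0,0,0]],
    [[11,-8.9,-2.7],[0,0,0]]
  ],
  "fingers": 0
}}

```text
time: 2.62
tool_pos: [540.0, 294.9, 150.1]
tcp_rot: [-180.0, -0.0, 159.5]
ft_force: [-0.6, 0.6, -0.1]
finger_gap: 85.3
grip_force: 0.0
```

```bash
python3 - <<'E'
from h import *
np.set_printoptions(precision=1,suppress=True)
s=snapshot("wrist")
t=sense();print(t["time"],t["tool_pos"],t["tcp_rot"],t["joint_pos"],s["K"],s["pose"])
r=finder.trace("knob","wrist")[0];p=finder.pinpoint("knob","wrist")[0]
print(r["confidence"],np.array(r["box"])*[640,400,640,400])
u,v=p["at"][0]*640,p["at"][1]*400;print(u,v,hit(s,u,v,0,1))
np.savez("k.npz",img=s["img"],mask=r["mask"])
b=(np.array(r["box"])*[640,400,640,400]).astype(int)
cx,cy=b[0]+b[2]//2,b[1]+b[3]//2
save("k1",s["img"],(max(0,cx-65),max(0,cy-45),cx+65,cy+45),6)
# orange disc centroid
hsv=cv2.cvtColor(s["img"],cv2.COLOR_RGB2HSV)
m=r["mask"]&(hsv[...,1]>120)&(hsv[...,2]>120)
ys,xs=np.nonzero(m);print(len(xs),xs.mean(),ys.mean(),hit(s,xs.mean(),ys.mean(),40.5,1))
E
```

```text
2.675 [539.7 295.6 150.4] [180.   -0.  159.5] [ 23.9  12.6  88.    0.   79.3 -45.6] [[309.7   0.  319.9]
 [  0.  309.7 202.9]
 [  0.    0.    1. ]] [[  0.4  -0.9  -0.3 472.8]
 [  0.9   0.3   0.1 319.1]
 [ -0.   -0.3   1.  293.8]
 [  0.    0.    0.    1. ]]
0.8 [295.3 139.3  52.5  54.2]
321.28 159.60000000000002 [513.3 305.1   0. ]
632 322.876582278481 171.3876582278481 [517.5 304.8  40.5]
```

View pics/k1.png

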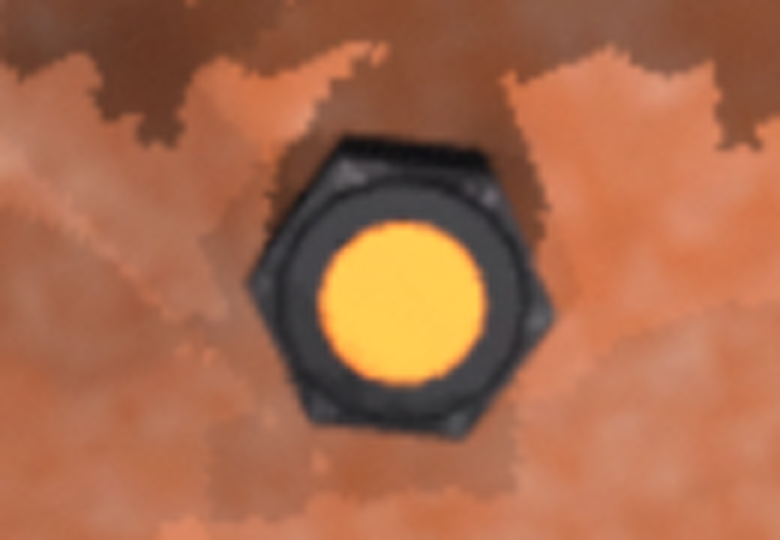

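```bash
cat > cor.py <<'E'
E
python3 - <<'E'
from h import *
np.set_printoptions(precision=1,suppress=True)
s=snapshot("wrist")
C=np.array([(252,283),(553,315),(312,420),(462,437)])
W=[hit(s,u/6+256,v/6+121,34,1)[:2] for u,v in C];print(np.array(W))
c=hit(s,322.9,171.4,40.5,1)[:2];print(c)
for w in W: d=w-c;print(np.hypot(*d),np.degrees(np.arctan2(d[1],d[0]))%60)
d=W[0]-W[1];print("across",np.hypot(*d),np.degrees(np.arctan2(d[1],d[0]))%60, (W[0]+W[1])/2)
d=W[3]-W[2];print("edge",np.hypot(*d),np.degrees(np.arctan2(d[1],d[0]))%60)
E
```

```text
[[508.2 286.7]
 [527.5 325.3]
 [530.  287.5]
 [539.9 306.9]]
[517.1 305.9]
21.24189171648297 5.142365185103259
21.931208156914252 1.8125222638297132
22.4866603189969 4.838609638791922
22.818255520248034 2.517318420915696
across 43.1548783717125 3.4508535378021463 [517.8 306. ]
edge 21.855004047760104 2.916437984826416
```

Request:
{"method": "send_rows", "body": {
  "steps": [
    [[-0.75,0.35,-1.5],[0,0,0.415]],
    [[-0.75,0.35,-1.5],[0,0,0.415]],
    [[-0.75,0.35,-2],[0,0,0.415]],
    [[-0.75,0.35,-3],[0,0,0.415]],
    [[-0.75,0.35,-4],[0,0,0.415]],
    [[-0.75,0.35,-4.6],[0,0,0.415]],
    [[-0.75,0.35,-4.87],[0,0,0.415]],
    [[-0.75,0.35,-4.87],[0,0,0.415]]
  ]
}}

```text
time: 3.82
tool_pos: [517.6, 305.7, 4.3]
tcp_rot: [-180.0, -0.0, -176.7]
ft_force: [0.5, -0.3, 0.2]
finger_gap: 85.6
grip_force: 0.0
```

Request:
{"method": "send_rows", "body": {
  "steps": [
    [[0,0,0],[0,0,0]],
    [[0,0,0],[0,0,0]],
    [[0,0,0],[0,0,0]],
    [[0,0,0],[0,0,0]],
    [[0,0,0],[0,0,0]],
    [[0,0,0],[0,0,0]]
  ],
  "fingers": 1,
  "squeeze": 60
}}

```text
time: 4.58
tool_pos: [518.4, 305.9, 5.2]
tcp_rot: [180.0, 0.1, -176.7]
ft_force: [-0.2, -0.1, 6.1]
finger_gap: 37.2
grip_force: 60.6
```

Request:
{"method": "send_rows", "body": {
  "steps": [
    [[0,0,2],[0,0,0]],
    [[0,0,4],[0,0,0]],
    [[0.4,-1,5.2],[0,0,0]],
    [[0.4,-13.6,5.2],[0,0,0]],
    [[0.4,-13.6,5.2],[0,0,0]],
    [[0.4,-13.6,5.2],[0,0,0]],
    [[0.4,-13.6,5.2],[0,0,0]],
    [[0.4,-13.6,5.2],[0,0,0]],
    [[0.4,-13.6,5.2],[0,0,0]],
    [[0.4,-13.6,5.2],[0,0,0]]
  ]
}}

```text
time: 5.82
tool_pos: [529.0, -106.6, 160.0]
tcp_rot: [-179.9, -0.0, -177.0]
ft_force: [0.8, 1.3, -0.7]
finger_gap: 37.4
grip_force: 60.4
```

```bash
python3 - <<'E'
from h import *
np.set_printoptions(precision=1,suppress=True)
s=snapshot("wrist")
t=sense();print(t["time"],t["tool_pos"],t["tcp_rot"],t["joint_pos"],t["finger_gap"],t["ft_force"],t["wrist_torque"])
for n,z in dict(spindle_foot=44,spindle_top=60,jaw_face=49,board=43,vise=0,knob=145).items():
    for r in finder.pinpoint(n,"wrist")[:1]:
        u,v=r["at"][0]*640,r["at"][1]*400;print(n,r["confidence"],u,v,hit(s,u,v,z,1)[:2])
np.savez("s.npz",img=s["img"],K=s["K"],pose=s["pose"])
save("s1",s["img"])
p=proj(s,(483.5,-102,60),1).astype(int);print(p)
save("s2",s["img"],(p[0]-60,p[1]-45,p[0]+60,p[1]+45),6)
E
```

```text
5.875 [ 529.1 -104.7  159.9] [ 180.   -0. -177.] [ -16.6    0.7   99.9   -0.    79.4 -109.7] 37.16409924241744 [ 0.1  0.3 -0.5] [-0.  0.  0.]
spindle_foot 0.55 332.60800000000006 147.67999999999998 [484.4 -99.5]
spindle_top 0.64 403.328 158.32 [487.4 -42.3]
jaw_face 0.63 456.51200000000006 172.92000000000002 [497.5  12.6]
board 0.85 478.20799999999997 178.92 [502.2  39.8]
vise 0.77 403.904 154.6 [490.9 -25.1]
knob 0.96 318.784 252.32000000000002 [ 532.7 -108.1]
[330 148]
```

View pics/s1.png

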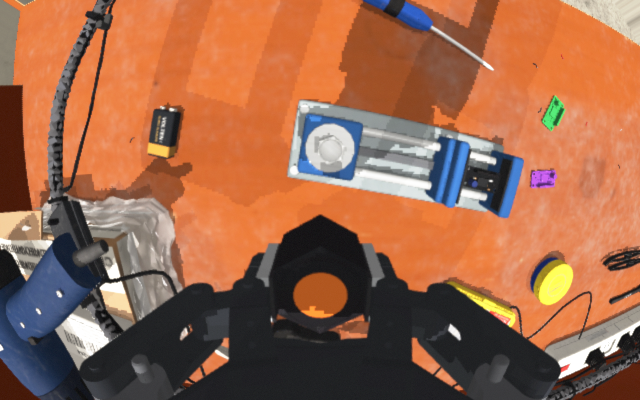

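View pics/s2.png

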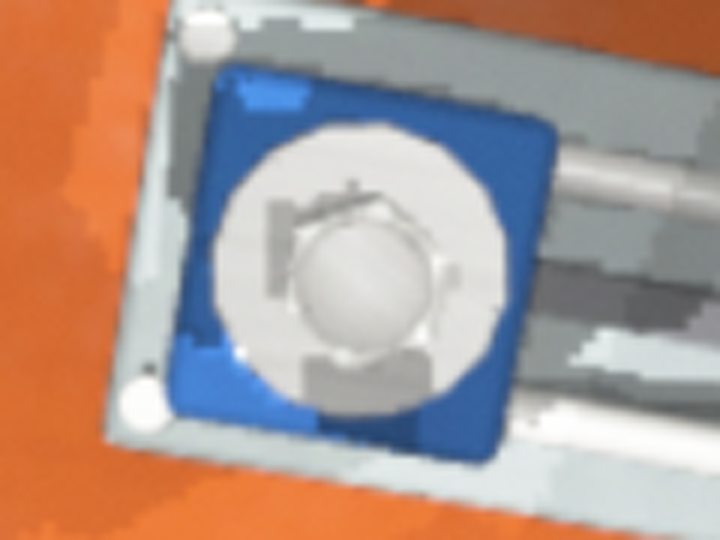

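```bash
python3 - <<'E'
from h import *
np.set_printoptions(precision=2,suppress=True)
s=np.load("s.npz")
f=lambda u,v,z:hit(s,u/6+270,v/6+103,z,1)[:2]
print("tip",f(363,286,60),"collar",f(360,270,44))
# collar circle edges
c=f(363,286,60)
W={}
for n,(u,v) in dict(t=(382,192),lt=(298,228),b=(352,365),r=(436,245)).items():
    w=f(u,v,57.5);W[n]=w;d=w-c;print(n,w,np.hypot(*d),np.degrees(np.arctan2(d[1],d[0]))%60)
d=W['t']-W['b'];print(np.hypot(*d),np.degrees(np.arctan2(d[1],d[0]))%60,(W['t']+W['b'])/2)
# vise axis from rods / housing corners z=40: 
a,b,e,g=[f(*q,40) for q in((215,70),(555,130),(488,462),(170,412))]
for p,q in((a,b),(g,e),(a,g),(b,e)): d=q-p;print(np.hypot(*d),np.degrees(np.arctan2(d[1],d[0])))
print((a+b+e+g)/4)
img=s["img"][120:180,300:360]
g=cv2.cvtColor(img,cv2.COLOR_RGB2GRAY);g=cv2.createCLAHE(6,(2,2)).apply(g)
save("s3",np.dstack([g]*3),None,10)
E
```

```text
tip [ 485.18 -101.71] collar [ 484.77 -101.63]
t [472.78 -99.82] 12.540044185785073 51.35598290604773
lt [ 478.17 -110.63] 11.33899495617953 51.86858331258887
b [ 496.19 -102.46] 11.043706634529563 56.075366941473305
r [479.41 -92.26] 11.066760969845117 1.3897900484255103
23.563833344440468 53.565873247914396 [ 484.49 -101.14]
48.6173546389558 83.3094151746829
46.67925132393799 83.91022705008763
49.560667789111534 -4.9904294117360966
49.05162794684264 -7.239886127485272
[ 485.11 -101.84]
```

View pics/s3.png

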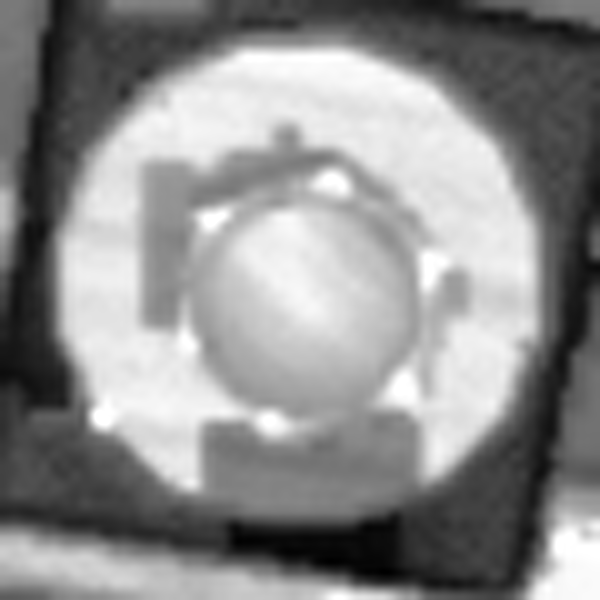

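```bash
python3 - <<'E'
from h import *
np.set_printoptions(precision=2,suppress=True)
s=np.load("s.npz")
f=lambda u,v,z:hit(s,u/10+300,v/10+120,z,1)[:2]
W=np.array([f(u,v,58.5) for u,v in((332,180),(212,215),(435,262),(405,385),(272,422),(190,342))])
c=W.mean(0);d=W-c;a=np.degrees(np.arctan2(d[:,1],d[:,0]));print(c,np.hypot(*d.T),a%60)
print(np.degrees(np.angle(np.exp(6j*np.radians(a)).mean()))/6%60)
E
```

```text
[ 484.89 -101.45] [ 9.87 10.25 10.57 10.29 10.15  9.91] [52.1  50.85 50.6  52.28 46.95 52.41]
50.88229660051326
```

Request:
{"method": "send_rows", "body": {
  "steps": [
    [[-0.82,0.03,-1],[0,0,-0.215]],
    [[-0.82,0.03,-1],[0,0,-0.215]],
    [[-0.82,0.03,-1],[0,0,-0.215]],
    [[-0.82,0.03,-1],[0,0,-0.215]],
    [[-0.82,0.03,-1],[0,0,-0.215]],
    [[-0.82,0.03,-1],[0,0,-0.215]]
  ]
}}

```text
time: 6.92
tool_pos: [505.5, -101.7, 130.7]
tcp_rot: [-180.0, 0.0, 171.0]
ft_force: [-0.2, 0.5, -0.4]
finger_gap: 37.4
grip_force: 60.4
```

```bash
python3 - <<'E'
from h import *
np.set_printoptions(precision=2,suppress=True)
s=snapshot("wrist")
t=sense();print(t["time"],t["tool_pos"],t["tcp_rot"],t["joint_pos"],t["finger_gap"],t["ft_force"],t["wrist_torque"])
for n,z in dict(spindle_foot=44,spindle_top=60).items():
    for r in finder.pinpoint(n,"wrist")[:1]:
        u,v=r["at"][0]*640,r["at"][1]*400;print(n,r["confidence"],u,v,hit(s,u,v,z,1)[:2])
np.savez("s.npz",img=s["img"],K=s["K"],pose=s["pose"])
img=s["img"];hsv=cv2.cvtColor(img,cv2.COLOR_RGB2HSV)
r=finder.trace("knob","wrist")[0]
m=r["mask"]&(hsv[...,1]>120)&(hsv[...,2]>100)&(hsv[...,0]<30)
n,l,st,ce=cv2.connectedComponentsWithStats(m.astype(np.uint8));i=1+st[1:,4].argmax()
zt=t["tool_pos"][2]-5.2+40.5
print("disc",ce[i],st[i],hit(s,*ce[i],zt,1))
p=proj(s,(484.9,-101.5,58),1);print(p);p=p.astype(int)
x0,y0=p[0]-50,p[1]-42
save("s4",img,(x0,y0,p[0]+50,p[1]+42),7);print(x0,y0)
E
```

```text
6.975 [ 505.32 -101.71  130.5 ] [-179.99    0.03  170.98] [-17.08  -1.56 105.35  -0.    76.18 -98.06] 37.353507246187014 [ 0.04  0.43 -0.66] [-0.01 -0.03  0.  ]
spindle_foot 0.57 317.12 181.4 [ 484.08 -101.62]
spindle_top 0.6 320.768 189.0 [486.51 -99.23]
disc [319.76 295.14] [ 293  273   55   46 1957] [ 505.13 -102.79  165.8 ]
[317.28 186.67]
267 144
```

View pics/s4.png

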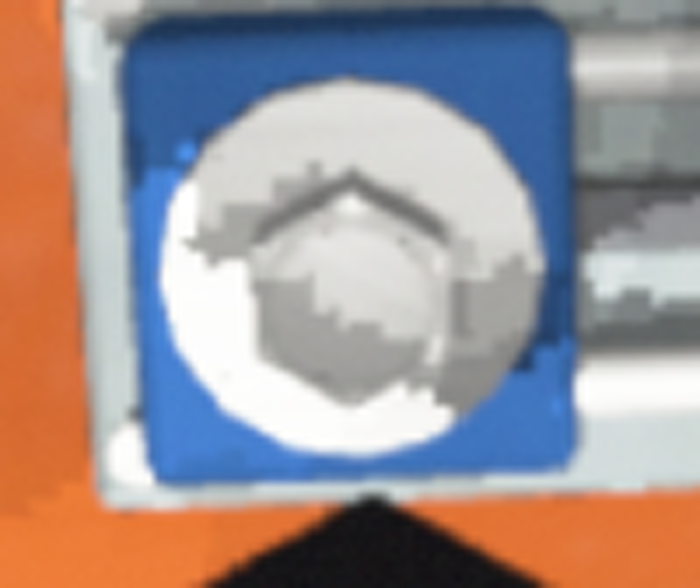

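Request:
{"method": "send_rows", "body": {
  "steps": [
    [[-0.68,0.03,-1],[0,0,0]],
    [[-0.68,0.03,-1.6],[0,0,0]],
    [[-0.68,0.03,-2],[0,0,0]],
    [[-0.68,0.03,-2.07],[0,0,0]],
    [[-0.68,0.03,-2.1],[0,0,0]],
    [[-0.68,0.03,-2.13],[0,0,0]],
    [[-0.68,0.03,-2.16],[0,0,0]],
    [[-0.68,0.03,-2.19],[0,0,0]],
    [[-0.68,0.03,-2.22],[0,0,0]],
    [[-0.68,0.03,-2.22],[0,0,0]]
  ]
}}

```text
time: 8.38
tool_pos: [484.6, -100.7, 63.6]
tcp_rot: [-180.0, 0.0, 171.0]
ft_force: [0.6, 0.7, -0.9]
finger_gap: 37.0
grip_force: 60.4
```

```bash
cat > st.py <<'E'
from h import *
np.set_printoptions(precision=2,suppress=True)
t=sense()
for k in("time","tool_pos","tcp_rot","ft_force","wrist_torque","finger_gap","joint_pos"):print(k,t[k])
E
python3 st.py
```

```text
time 8.375
tool_pos [ 484.65 -100.71   63.64]
tcp_rot [-180.      0.01  170.96]
ft_force [ 0.65  0.71 -0.91]
wrist_torque [ 0.   -0.    0.04]
finger_gap 36.98158314246125
joint_pos [-17.67  -0.11 111.45  -0.    68.65 -98.64]
```

Request:
{"method": "send_rows", "body": {
  "steps": [
    [[0,0,-0.03],[0,0,0]],
    [[0,0,-0.06],[0,0,0]],
    [[0,0,-0.09],[0,0,0]],
    [[0,0,-0.12],[0,0,0]],
    [[0,0,-0.12],[0,0,0]]
  ]
}}

```text
time: 9.0
tool_pos: [484.9, -100.8, 60.1]
tcp_rot: [-180.0, 0.0, 171.0]
ft_force: [3.5, -0.7, -1.4]
finger_gap: 37.0
grip_force: 60.6
```

```bash
python3 st.py
```

```text
time 9.0
tool_pos [ 484.94 -100.81   60.09]
tcp_rot [-179.99    0.04  170.96]
ft_force [ 3.47 -0.67 -1.44]
wrist_torque [-0.25 -0.53  0.02]
finger_gap 37.044943647194245
joint_pos [-17.68   0.19 111.57  -0.    68.2  -98.63]
```

Request:
{"method": "send_rows", "body": {
  "steps": [
    [[0.015,0,-0.03],[0,0,0]],
    [[0.015,0,-0.07],[0,0,0]],
    [[0.015,0,-0.11],[0,0,0]],
    [[0.015,0,-0.15],[0,0,0]],
    [[0.015,0,-0.19],[0,0,0]],
    [[0.015,0,-0.23],[0,0,0]],
    [[0.015,0,-0.27],[0,0,0]],
    [[0.015,0,-0.27],[0,0,0]]
  ]
}}

```text
time: 10.0
tool_pos: [485.0, -100.7, 51.7]
tcp_rot: [180.0, 0.0, 171.0]
ft_force: [3.5, -2.2, -1.5]
finger_gap: 37.3
grip_force: 60.5
```

```bash
python3 st.py
```

```text
time 10.0
tool_pos [ 485.05 -100.71   51.73]
tcp_rot [180.     0.   170.96]
ft_force [ 3.51 -2.2  -1.47]
wrist_torque [-0.3  -0.49 -0.05]
finger_gap 37.324852085803165
joint_pos [-17.66   0.95 111.78   0.    67.27 -98.62]
```

Request:
{"method": "send_rows", "body": {
  "steps": [
    [[0.01,-0.01,-0.03],[0,0,0]],
    [[0.01,-0.01,-0.06],[0,0,0]],
    [[0.01,-0.01,-0.09],[0,0,0]],
    [[0.01,-0.01,-0.11],[0,0,0]],
    [[0.01,-0.01,-0.11],[0,0,0]]
  ]
}}

```text
time: 10.62
tool_pos: [485.1, -100.8, 49.2]
tcp_rot: [180.0, -0.1, 171.0]
ft_force: [-4.4, 0.9, 9.0]
finger_gap: 37.1
grip_force: 61.7
```

```bash
python3 st.py
```

```text
time 10.625
tool_pos [ 485.06 -100.84   49.16]
tcp_rot [179.99  -0.05 170.96]
ft_force [-4.4   0.95  9.04]
wrist_torque [ 0.18  0.76 -0.02]
finger_gap 37.10949016936921
joint_pos [-17.68   1.23 111.8    0.    67.03 -98.64]
```

Request:
{"method": "send_rows", "body": {
  "steps": [
    [[0,0,0.01],[0,0,-0.06]],
    [[0,0,0.01],[0,0,-0.12]],
    [[0,0,0.01],[0,0,-0.18]],
    [[0,0,0.01],[0,0,-0.24]],
    [[0,0,0.01],[0,0,-0.3]],
    [[0,0,0.01],[0,0,-0.36]],
    [[0,0,0.01],[0,0,-0.42]],
    [[0,0,0.01],[0,0,-0.48]],
    [[0,0,0.01],[0,0,-0.54]],
    [[0,0,0.01],[0,0,-0.6]]
  ],
  "squeeze": 90
}}

```text
time: 11.88
tool_pos: [485.6, -101.3, 49.3]
tcp_rot: [-180.0, 0.0, 136.5]
ft_force: [0.1, -2.1, 2.7]
finger_gap: 36.8
grip_force: 89.7
```

```bash
python3 st.py; python3 - <<'E'
from h import *
s=snapshot("wrist")
for n,z in dict(jaw_face=49,board=43,vise=0,jaw=58).items():
    for r in finder.pinpoint(n,"wrist")[:1]:
        u,v=r["at"][0]*640,r["at"][1]*400;print(n,round(r["confidence"],2),hit(s,u,v,z,1)[:2])
save("t1",s["img"])
E
```

```text
time 11.875
tool_pos [ 485.6  -101.33   49.25]
tcp_rot [-179.99    0.05  136.49]
ft_force [ 0.1  -2.1   2.67]
wrist_torque [-0.33 -0.03  0.15]
finger_gap 36.7637281293328
joint_pos [-17.69   1.23 111.78  -0.03  66.95 -64.16]
jaw_face 0.56 [498.02312511  19.67076229]
board 0.86 [500.82445054  38.57377923]
vise 0.59 [494.23156496 -26.68747532]
```

View pics/t1.png

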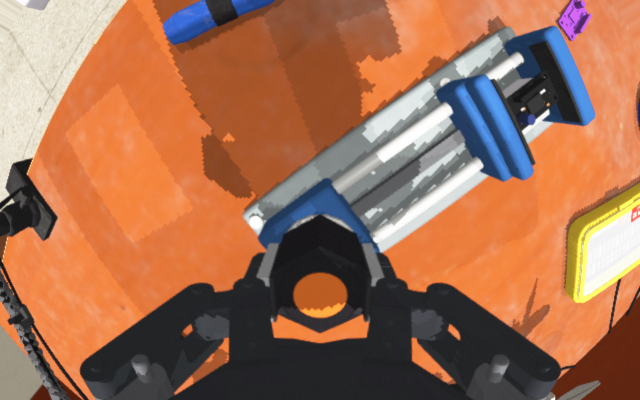

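Request:
{"method": "send_rows", "body": {
  "steps": [
    [[0,0,0],[0,0,-0.06]],
    [[0,0,0],[0,0,-0.12]],
    [[0,0,0],[0,0,-0.18]],
    [[0,0,0],[0,0,-0.24]],
    [[0,0,0],[0,0,-0.24]]
  ]
}}

```text
time: 12.75
tool_pos: [485.5, -101.4, 49.3]
tcp_rot: [-180.0, 0.0, 122.9]
ft_force: [-0.9, -3.6, 5.7]
finger_gap: 36.8
grip_force: 90.1
```

```bash
python3 st.py
```

```text
time 12.75
tool_pos [ 485.5  -101.44   49.27]
tcp_rot [-179.99    0.04  122.86]
ft_force [-0.88 -3.57  5.72]
wrist_torque [-0.63  0.19  0.03]
finger_gap 36.82364526211697
joint_pos [-17.7    1.23 111.79  -0.04  66.96 -50.54]
```

Request:
{"method": "send_rows", "body": {
  "steps": [
    [[0,0,0],[0,0,-0.06]],
    [[0,0,0],[0,0,-0.12]],
    [[0,0,0],[0,0,-0.18]]
  ]
}}

```text
time: 13.12
tool_pos: [485.4, -101.5, 49.3]
tcp_rot: [-180.0, 0.0, 112.5]
ft_force: [-1.2, -3.3, 6.6]
finger_gap: 36.8
grip_force: 90.1
```

```bash
python3 st.py
```

```text
time 13.125
tool_pos [ 485.4  -101.5    49.27]
tcp_rot [-179.98    0.05  112.5 ]
ft_force [-1.25 -3.27  6.58]
wrist_torque [-0.68  0.32  0.15]
finger_gap 36.82695138445125
joint_pos [-17.7    1.23 111.79  -0.05  66.97 -40.18]
```

Request:
{"method": "send_rows", "body": {
  "steps": [
    [[0,0,0],[0,0,-0.06]],
    [[0,0,0],[0,0,-0.12]],
    [[0,0,0],[0,0,-0.18]]
  ]
}}

```text
time: 13.5
tool_pos: [485.2, -101.5, 49.2]
tcp_rot: [-180.0, 0.1, 102.2]
ft_force: [-2.9, -4.4, 6.5]
finger_gap: 36.9
grip_force: 90.3
```

```bash
python3 st.py
```

```text
time 13.5
tool_pos [ 485.24 -101.51   49.24]
tcp_rot [-179.97    0.05  102.22]
ft_force [-2.87 -4.37  6.48]
wrist_torque [-0.74  0.45  0.64]
finger_gap 36.90147717873144
joint_pos [-17.7    1.22 111.79  -0.07  66.98 -29.89]
```

Request:
{"method": "send_rows", "body": {
  "steps": [
    [[0,0,0],[0,0,0]],
    [[0,0,0],[0,0,0]]
  ]
}}

```text
time: 13.75
tool_pos: [485.3, -101.5, 49.2]
tcp_rot: [-180.0, 0.1, 102.3]
ft_force: [-2.7, -4.8, 6.5]
finger_gap: 37.3
grip_force: 90.2
```

```bash
python3 st.py;  python3 - <<'E'
from h import *
s=snapshot("wrist")
save("g1",s["img"][:300,200:])
E
```

```text
time 13.75
tool_pos [ 485.25 -101.54   49.24]
tcp_rot [-179.97    0.05  102.31]
ft_force [-2.73 -4.83  6.46]
wrist_torque [-0.64  0.42  0.31]
finger_gap 37.293172292434605
joint_pos [-17.7    1.23 111.79  -0.06  66.98 -29.98]
```

View pics/g1.png

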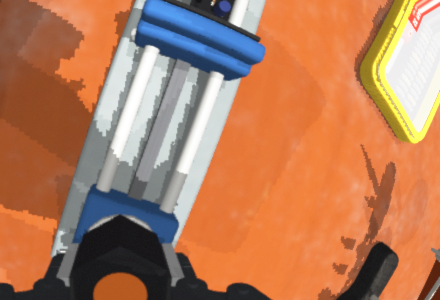

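Request:
{"method": "send_rows", "body": {
  "steps": [
    [[0,0,0],[0,0,-0.03]]
  ]
}}

```text
time: 13.92
tool_pos: [485.2, -101.5, 49.2]
tcp_rot: [-180.0, 0.1, 100.6]
ft_force: [-2.7, -5.1, 6.6]
finger_gap: 37.0
grip_force: 90.3
```

```bash
python3 st.py
```

```text
time 13.925
tool_pos [ 485.23 -101.51   49.24]
tcp_rot [-179.97    0.06  100.59]
ft_force [-2.67 -5.14  6.58]
wrist_torque [-0.72  0.47  0.64]
finger_gap 36.994426041388905
joint_pos [-17.7    1.22 111.79  -0.07  66.99 -28.25]
```

Request:
{"method": "send_rows", "body": {
  "steps": [
    [[0,0,0],[0,0,0]],
    [[0,0,0],[0,0,0]],
    [[0,0,0],[0,0,0]],
    [[0,0,0],[0,0,0]],
    [[0,0,0],[0,0,0]],
    [[0,0,0],[0,0,0]]
  ],
  "fingers": 0
}}

```text
time: 14.68
tool_pos: [485.4, -101.0, 48.9]
tcp_rot: [180.0, 0.0, 100.5]
ft_force: [0.8, 0.1, -0.0]
finger_gap: 85.2
grip_force: 0.0
```

Request:
{"method": "send_rows", "body": {
  "steps": [
    [[0,0,0.3],[0,0,0]],
    [[0,0,1],[0,0,0]],
    [[0,0,2.5],[0,0,0]],
    [[0,-0.5,4],[0,0,0]],
    [[0,-1.5,4.3],[0,0,0]],
    [[0,-1.5,4.3],[0,0,0]],
    [[0,-1.5,4.3],[0,0,0]]
  ]
}}

```text
time: 15.55
tool_pos: [485.0, -145.6, 177.7]
tcp_rot: [-180.0, -0.0, 100.5]
ft_force: [-0.1, 0.1, -0.3]
finger_gap: 85.3
grip_force: 0.0
```

```bash
python3 st.py;  python3 - <<'E'
from h import *
np.set_printoptions(precision=1,suppress=True)
s=snapshot("wrist")
for n,z in dict(knob=44,jaw_face=49,board=43,spindle_foot=44).items():
    for r in finder.pinpoint(n,"wrist")[:1]:
        u,v=r["at"][0]*640,r["at"][1]*400;print(n,round(r["confidence"],2),hit(s,u,v,z,1)[:2])
save("g2",s["img"])
E
```

```text
time 15.55
tool_pos [ 485.04 -145.64  177.66]
tcp_rot [-179.98   -0.04  100.45]
ft_force [-0.1   0.15 -0.35]
wrist_torque [ 0.01  0.04 -0.02]
finger_gap 85.34833139896129
joint_pos [-22.53  -5.29 103.83   0.02  81.49 -32.99]
knob 0.79 [ 483.6 -100.1]
jaw_face 0.9 [496.5  24.3]
```

View pics/g2.png

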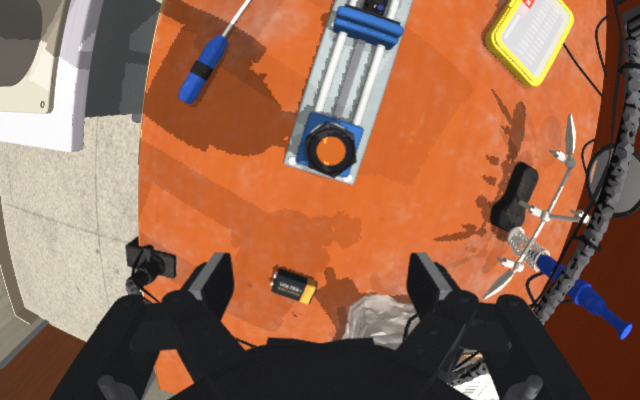

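The last picture shows the knob seated on the spindle at about (331,150). The jaw is closed on the board at (370,15), and the gripper is open and clear of everything.

```bash
python3 -c "
from bench import order
print(order.hand_in())"
```

```text
the job is handed in; nothing more can be done
None
```

The job is handed in: the knob sits fully home on the spindle collar, and I turned it clockwise until the torque rose from 0.15 to 0.64 N m, so the jaw holds the board firmly. The arm has let go and is clear, it took about 15.6 of the 64 s, and I never touched the battery, tin or screwdriver.

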